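# Daily check of the appliance safety tester

## Task

Do the daily check of the appliance safety tester, whose check adapter is already plugged in: run its three tests in the prescribed order by pressing the green key (protective earth), then the yellow key (insulation), then the blue key (leakage current). Press each key lightly with the fingers until it is down, and let it spring right up before you press the next, never two keys at once. Do not press the red or the white key, do not lift or shove the tester, leave the adapter seated in its socket, and leave the pliers, the screwdriver and the bowl where they lie.

Things in the scene. Friction and masses are not known exactly. Their poses are not given: they have to be found in the camera images.
- tester: battery-powered appliance safety tester: light grey top, dark case, black rubber corners, 204 x 244 x 82 mm (x, y, z) plus a thin carrying bail round sides and rear (7 and 16 mm out); about 1.6 kg, loose on the bench. Origin: centre of its underside, on the bench; x points from its front edge (the key row, towards the robot) to its rear, y to its left. Top panel 80 mm up; display rear left
- tester_socket (a point): centre of the floor of the tester's round mains test socket (39 mm wide, 16 mm deep): 48 mm behind and 60 mm to the right of the tester's origin, 64 mm above it. The adapter's origin lies here when it is seated
- key_earth_top (a point): centre of the top of the green key (protective earth), second from the left in a front row of five keys 46 mm apart: red, green, yellow, blue, white. Each cap is 26 x 26 mm and stands 12 mm proud of the panel (top 92 mm above the bench). Point 55 mm in front of the tester's origin, 46 mm to its left; sinks with the key; z up
- key_insulation_top (a point): centre of the top of the yellow key (insulation), the middle key, 55 mm in front of the tester's origin, on its centre line; otherwise as the green key
- key_leakage_top (a point): centre of the top of the blue key (leakage current), second from the right, 55 mm in front of the tester's origin, 46 mm to its right; otherwise as the green key
- key_earth (a joint): travel of the green key in m: 0 = up, 0.006 = fully down on a hard stop. A spring brings it up: it starts to yield at 1.3 N and needs 4 N to be fully down
- key_insulation (a joint): travel of the yellow key in m, as for the green key
- key_leakage (a joint): travel of the blue key in m, as for the green key
- key_off (a joint): travel in m of the red key (off), leftmost in the row, 46 mm left of the green key; must not be pressed
- key_lead (a joint): travel in m of the white key (lead test), rightmost in the row, 46 mm right of the blue key; must not be pressed
- adapter: the plug-in check adapter: an orange block 46 x 46 x 40 mm on a round black plug, 57 mm high in all, standing loose in the tester's socket; its top is 41 mm above the panel (121 mm above the bench). Origin: centre of the plug's underside; z up
- pliers: long-nose pliers with one red and one blue handle, 180 x 60 x 16 mm, lying on the bench on one side of the tester. Origin near the middle of its length, on the bench; x points to the nose
- screwdriver: screwdriver with a green handle 26 mm thick, 190 mm long, lying on the bench on one side of the tester. Origin at the middle of its length, on the bench; x points to the tip
- bowl: light blue plastic bowl, 110 mm wide and 45 mm high, with a few screws, standing behind the tester. Origin: centre of its underside
There are look-alikes about, which are no part of the job. Of the things that look like the adapter, the smallest one is meant.

How it is judged:
On the way, in this order (a step that is already met when the one before it is completed fails the run):
1. the green key is pressed by the fingers, at least 3 mm down, the yellow and blue keys being up (value of joint key_earth above 0.003 m and contact force between the fingers and tester above 0.5 N and value of joint each of key_insulation, key_leakage below 0.0015 m), for 0.06 s.
2. the green key is up again (value of joint key_earth below 0.001 m), for 0.04 s.
3. the yellow key is pressed by the fingers, at least 3 mm down, the green and blue keys being up (value of joint key_insulation above 0.003 m and contact force between the fingers and tester above 0.5 N and value of joint each of key_earth, key_leakage below 0.0015 m), for 0.06 s.
4. the yellow key is up again (value of joint key_insulation below 0.001 m), for 0.04 s.
5. the blue key is pressed by the fingers, at least 3 mm down, the green and yellow keys being up (value of joint key_leakage above 0.003 m and contact force between the fingers and tester above 0.5 N and value of joint each of key_earth, key_insulation below 0.0015 m), for 0.06 s.
At the end, for the whole second after the job is handed in: All five keys are up (within 1 mm), the tester stands level and still within 15 mm of where it was (its socket within 20 mm), the adapter is seated in the socket (within 5 mm, upright within 0.1 rad), and the pliers, screwdriver and bowl lie within 20 mm of where they were (value of joint each of key_earth, key_insulation, key_leakage, key_off, key_lead below 0.001 m and distance of tester from where it was at the start of the episode below 0.015 m and distance of each of tester_socket, pliers, screwdriver, bowl from where it was at the start of the episode below 0.02 m and angle between tester's own z axis and vertical below 0.03 rad and distance between adapter and tester_socket below 0.005 m and angle between adapter's own z axis and vertical below 0.1 rad and linear speed of tester below 0.02 m/s); the robot touches nothing.
It fails at once if the red or the white key is pressed, or two of the other keys are down together (2 mm or more) (value of joint any of key_off, key_lead above 0.002 m or value of joint each of key_earth, key_insulation above 0.002 m or value of joint each of key_insulation, key_leakage above 0.002 m or value of joint each of key_earth, key_leakage above 0.002 m).
It fails at once if the tester is pressed hard: more than 25 N from the fingers or arm (contact force between any of the fingers, the arm and tester above 25 N).
It fails at once if the tester is shoved more than 15 mm, twisted, lifted or tipped (distance of tester from where it was at the start of the episode above 0.015 m or distance of tester_socket from where it was at the start of the episode above 0.02 m or angle between tester's own z axis and vertical above 0.06 rad).
It fails at once if the adapter is pulled out of the socket or tipped (distance between adapter and tester_socket above 0.006 m or angle between adapter's own z axis and vertical above 0.12 rad).
It fails at once if the pliers, the screwdriver or the bowl is moved more than 20 mm or lifted (distance of any of pliers, screwdriver, bowl from where it was at the start of the episode above 0.02 m).
It also fails if it takes over 45 s, if anything falls off the work surface, if the arm or the gripper's body presses on something with over 40 N, if the wrist force passes 120 N, or if a joint passes its speed limit or range.

## Robot

A 7-joint arm with a two-finger parallel gripper is mounted at the origin on the work surface. World frame = base frame: x ahead of the robot, y to its left, z up, the work surface at z = 0. Lengths are in m, angles in rad, forces in N, time in s.
With the tool pointing down it reaches from about 0.4 to 0.85 m from the base axis. Payload 6.9 kg.
Tool frame: the origin (TCP) lies between the finger pads; the fingertips stand 17 mm ahead of it and the grasp point (between the pads) lies 2 mm behind it (tips_ahead is the distance from the TCP to the fingertips, in m); z points along the fingers, y is the direction in which the jaws open and shut (so a half turn about z gives the same grasp; the last joint's range is limited). The gripper opens to 85 mm and grips with 20 to 120 N. Pads are 22 mm wide; open, the fingers measure 114 mm over their backs; the gripper's body (76 mm by 85 mm) begins 54 mm behind the grasp point. The pads swing forward as they close: fully open they stand 13 mm farther back than shut.
Start: joints at [1.29, 0.507, -0.238, 1.5, 0.126, 1.149, -0.155], TCP at [0.236, -0.579, 0.248] pointing down, gripper open.
Joint ranges: [-3.08, 3.08], [-0.24, 2.05], [-1.43, 1.35], [0, 2.5], [-1.52, 4.66], [0.17, 1.96], [-2.89, 2.89]. Speed limits (rad/s): [2.39, 2.39, 3.14, 3.14, 3.14, 3.14, 3.14].

## Interface

Orientations are given as a unit quaternion [x, y, z, w].
In Python, from workcell import read_state, read_camera, hand_in, look_for, tips_ahead gives the robot as it stands.
- The arm moves only by the shell command python3 -m inch 'ROWS' [FORCE]. ROWS is JSON, a list of rows, each an object of numbers: "grip": the finger opening in mm, from 0 to 85.4; "dx", "dy", "dz": the shift along the tool's x, y, z in mm; "yaw": the turn about the tool's z in rad. A call has 1 to 8 rows; each row is the pose to reach, as a shift and turn from the pose commanded when the call began, along the tool's axes at that moment; what a row does not reach only later rows make up. A row lasts 1/10 s, in which the tool goes at most 50 mm and 8.59 degrees, less where a joint would pass 70% of its speed; a pose out of reach is approached as far as the arm can. A call with a gripper value outside its range is refused whole. The fingers move at their own pace and stop on an object; FORCE is the grip in N (left out, the last holds). Time passes only in rows, so rows that repeat a pose let the fingers close. It gives the time, the measured TCP pose, the force and the opening at its end, in the units of the state.
- read_state(): the state, without advancing time (a new reading comes with each control period).
- read_camera(name): name is "scene" or "top" or "wrist"; returns a dict with "frame" (400x640x3 uint8, red, green, blue), "intrinsics" (3x3 intrinsics, pixels), "R" (3x3) and "t" (3): a world point X has camera coordinates R X + t. Camera axes: x right, y down, z forward; pixel columns grow to the right and rows downward; lengths in m; the calibration is good to about 2 mm. A picture is of the moment at which its call begins. There is no depth.
- hand_in(): hands the job in, once; it reports no verdict.
Trained networks look in a picture, given as the dict that the camera call returned (one of the last four; its "shot" number tells which), for a name from the list of things; names that differ only in an ending like _2 or _b are one class to them, and where a whole thing is asked for, a point or a joint stands for the part that bears it (a point fixed in the world has none). Each returns a list of dicts, best first, with "conf" (0 to 1); they miss things now and then, are a little off and sometimes report something else, mostly with a low value. They report only what shows in the picture. A call takes as long as a camera call. They do not tell look-alikes from the thing itself.
- look_for(label, picture): "position" ([x, y, z] in m, in world coordinates, good to about 4 mm: the middle of the surface that is visible of it).
The state is a dict: "clock": time; "joints": joint angles; "qvel": joint speeds; "joint_efforts": joint torques, N m; "tool_pos": TCP position; "ee_rot": TCP orientation; "wrist_force": force on the tool from outside, world axes, zero at the start; "wrist_torque": the same for the moment, N m; "gripper_width": opening from 0.0 (shut) to 1.0 (fully open).
Only numpy, scipy, OpenCV 4.12 (cv2) and the standard library are available. Lean on these libraries where they do the work, as an engineer would, in place of code of your own. Each camera call takes 0.05 s, during which the arm holds its last target. There are 200 camera calls.

## Working session

There is one attempt and no reset: what is moved stays moved. The work goes in short steps, Python scripts to look and compute and a shell command to move; the robot and the scene stay as the last step left them, time stands still between calls to the robot, and variables do not carry over. Pictures are saved under pics/ and viewed, about 8 in all and at most 12, crops included, and the job is handed in when it is done.

```bash
mkdir -p pics; ls
python3 - <<'E'
from workcell import *
import cv2
s=read_state();print({k:s[k] for k in('clock','tool_pos','ee_rot','gripper_width','wrist_force')})
print(tips_ahead if not callable(tips_ahead) else tips_ahead())
for n in('top','scene'):
    p=read_camera(n);cv2.imwrite(f'pics/{n}1.png',p['frame'][:,:,::-1])
    print(n,p['intrinsics'],p['R'],p['t'])
    for l in('tester','key_earth_top','key_insulation_top','key_leakage_top','adapter','tester_socket','pliers','screwdriver','bowl'):
        print(l,[(d['position'],round(d['conf'],2)) for d in look_for(l,p)][:4])
E
```

```text
pics
{'clock': 0.0, 'tool_pos': array([ 0.23553072, -0.57842068,  0.24744204]), 'ee_rot': array([ 9.81353275e-01,  1.92210799e-01, -1.70523945e-04, -8.54487311e-04]), 'gripper_width': 1.0009163642431322, 'wrist_force': array([-0.29156082, -0.0378504 ,  0.11631385])}
0.017
top [[463.94306123   0.         320.11534728]
 [  0.         463.94306123 189.68931034]
 [  0.           0.           1.        ]] [[ 0.00565536 -0.99993303  0.01009673]
 [-0.99333844 -0.0067796  -0.11503379]
 [ 0.11509454 -0.00937891 -0.99331027]] [0.06066597 0.67662761 1.11176369]
tester [([0.6189, 0.0117, 0.077], 0.66), ([0.5543, 0.0813, 0.0905], 0.28)]
key_earth_top []
key_insulation_top [([0.5661, -0.0067, 0.0897], 0.44)]
key_leakage_top [([0.5742, -0.0466, 0.0919], 0.68)]
adapter [([0.8486, -0.1262, 0.07], 0.98), ([0.8128, -0.2375, 0.0778], 0.94), ([0.673, -0.0462, 0.1209], 0.88)]
tester_socket [([0.622, 0.0097, 0.0795], 0.78)]
pliers [([0.5907, 0.2457, 0.0088], 0.96)]
screwdriver [([0.6391, -0.1903, 0.0273], 0.59)]
bowl [([0.8218, 0.0417, 0.0168], 0.75), ([0.6738, -0.0436, 0.1215], 0.33)]
scene [[409.76958343
[... 190 characters left out ...]

 [-0.38360951 -0.63034819 -0.67491103]] [ 0.53315633 -0.19363954  1.32386635]
tester [([0.6352, 0.0499, 0.0836], 0.76)]
key_earth_top []
key_insulation_top [([0.6345, 0.0476, 0.083], 0.68), ([0.5672, 0.0014, 0.0921], 0.42)]
key_leakage_top [([0.5736, -0.0484, 0.091], 0.57), ([0.5644, 0.0409, 0.0927], 0.51)]
adapter [([0.6821, -0.0347, 0.1129], 0.9), ([0.8543, -0.1141, 0.0649], 0.66), ([0.8162, -0.2305, 0.0593], 0.61)]
tester_socket [([0.6365, 0.0449, 0.0794], 0.96), ([0.5828, -0.0905, 0.0941], 0.6)]
pliers [([0.5963, 0.2441, 0.0131], 0.9), ([0.8083, 0.0203, 0.0207], 0.68)]
screwdriver [([0.6639, -0.1911, 0.024], 0.64)]
bowl [([0.8104, 0.0203, 0.022], 0.8), ([0.5727, -0.0453, 0.0918], 0.19)]
```

Run:
```python
import cv2
a=cv2.imread('pics/top1.png')
cv2.imwrite('pics/top1c.png',cv2.resize(a[100:300,200:400],None,fx=3,fy=3,interpolation=cv2.INTER_CUBIC))
```

```text
(no output)
```

View pics/top1.png

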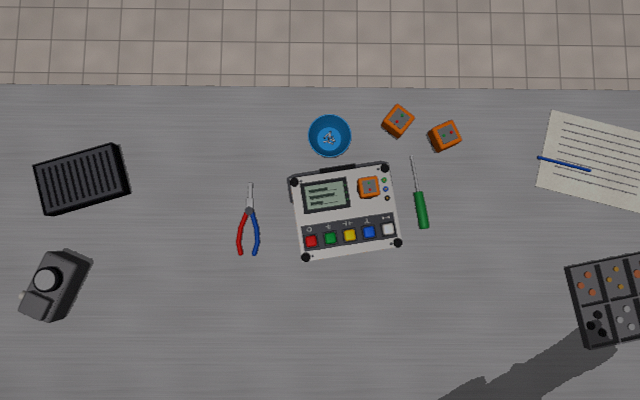

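View pics/top1c.png

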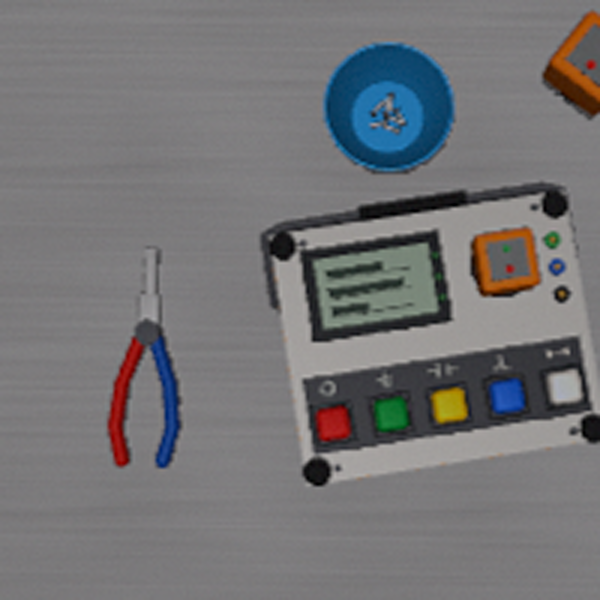

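The top view shows the tester at about px (345,210), with its keys in a row from red (311,241) to white (388,229). Three blocks look like the adapter: (397,121), (445,135) and (369,187). The one at (369,187) is the one meant: it is the smallest and sits in the socket, and the enlarged crop confirms this. Next I'll measure the keys by colour.

```bash
cat > h.py <<'E'
from workcell import *
import cv2, numpy as np
from scipy.spatial.transform import Rotation as Ro
def ray(p,uv,z):
    R,t=np.array(p['R']),np.array(p['t']); d=R.T@np.linalg.solve(p['intrinsics'],[*uv,1]); c=-R.T@t
    return c+d*(z-c[2])/d[2]
def keys(p,z=.092):
    h=cv2.cvtColor(p['frame'],cv2.COLOR_RGB2HSV); out={}
    for n,lo,hi in(('green',50,75),('yellow',20,32),('blue',106,125)):
        m=cv2.inRange(h,(lo,140,60),(hi,255,255))
        k,_,st,c=cv2.connectedComponentsWithStats(m)
        out[n]=[(st[i,4],c[i].round(1),ray(p,c[i],z).round(4)) for i in range(1,k) if st[i,4]>40]
    return out
def todo(target):  # tool-frame shift in mm to bring the TCP to target
    s=read_state(); return (Ro.from_quat(s['ee_rot']).inv().apply(np.array(target)-s['tool_pos'])*1000).round(1)
E
python3 - <<'E'
from h import *
for n in('top','scene'):
    for k,v in keys(read_camera(n)).items(): print(n,k,v)
print(tips_ahead, read_state()['clock'])
E
```

```text
top green [(np.int32(305), array([421.2, 210.3]), array([ 0.6229, -0.1732,  0.092 ])), (np.int32(110), array([330. , 237.6]), array([0.5575, 0.0418, 0.092 ]))]
top yellow [(np.int32(120), array([349.5, 234.6]), array([ 0.5648, -0.004 ,  0.092 ]))]
top blue [(np.int32(125), array([563.4, 163.6]), array([ 0.737 , -0.5165,  0.092 ])), (np.int32(187), array([255.1, 234.1]), array([0.5646, 0.2165, 0.092 ])), (np.int32(121), array([368.6, 231.6]), array([ 0.5721, -0.0486,  0.092 ]))]
scene green [(np.int32(78), array([355.3, 176.2]), array([0.5628, 0.047 , 0.092 ]))]
scene yellow [(np.int32(97), array([342.8, 167.2]), array([0.5708, 0.0016, 0.092 ]))]
scene blue [(np.int32(59), array([240.7,  14.8]), array([ 0.3849, -1.1485,  0.092 ])), (np.int32(391), array([462.7,  55.7]), array([-0.1864, -0.3462,  0.092 ])), (np.int32(86), array([331.1, 158.8]), array([ 0.5786, -0.0431,  0.092 ])), (np.int32(133), array([394.7, 246.9]), array([0.6184, 0.2781, 0.092 ]))]
0.017 1.1
```

```bash
python3 -c "
from h import *
print(todo([.559,.044,.2475]))"
```

```text
[ 534.3 -454.9    0.8]
```

```bash
python3 -m inch '[{"dx":30,"dy":-25,"dz":0,"grip":0},{"dx":65,"dy":-55,"grip":0},{"dx":100,"dy":-85,"grip":0},{"dx":135,"dy":-115,"grip":0},{"dx":170,"dy":-145,"grip":0},{"dx":205,"dy":-175,"grip":0},{"dx":240,"dy":-204,"grip":0},{"dx":267,"dy":-227,"grip":0}]' 20; python3 -c "
from h import *
print(todo([.559,.044,.2475]))"
```

```text
[ 534.3 -454.9    0.8]schema error: expected keys grip, dx, dy, dz, yaw
```

All keys are required in every row.

```bash
python3 -m inch '[{"grip":0,"dx":30,"dy":-25,"dz":0,"yaw":0},{"grip":0,"dx":65,"dy":-55,"dz":0,"yaw":0},{"grip":0,"dx":100,"dy":-85,"dz":0,"yaw":0},{"grip":0,"dx":135,"dy":-115,"dz":0,"yaw":0},{"grip":0,"dx":170,"dy":-145,"dz":0,"yaw":0},{"grip":0,"dx":205,"dy":-175,"dz":0,"yaw":0},{"grip":0,"dx":240,"dy":-204,"dz":0,"yaw":0},{"grip":0,"dx":267,"dy":-227,"dz":0,"yaw":0}]' 20; python3 -c "
from h import *
print(todo([.559,.044,.2475]),tips_ahead)"
```

```text
clock: 1.9
tool_pos: [0.3986, -0.2652, 0.2487]
ee_rot: [0.981, 0.193, 0.0, 0.0]
wrist_force: [0.4, -0.1, 0.9]
gripper_width: 0.0
[ 265.6 -225.3    1.3] 0.017
```

```bash
python3 -m inch '[{"grip":0,"dx":35,"dy":-30,"dz":0,"yaw":0.03},{"grip":0,"dx":70,"dy":-60,"dz":0,"yaw":0.06},{"grip":0,"dx":105,"dy":-90,"dz":0,"yaw":0.1},{"grip":0,"dx":140,"dy":-120,"dz":0,"yaw":0.14},{"grip":0,"dx":175,"dy":-150,"dz":0,"yaw":0.18},{"grip":0,"dx":215,"dy":-183,"dz":0,"yaw":0.21},{"grip":0,"dx":245,"dy":-208,"dz":0,"yaw":0.22},{"grip":0,"dx":265,"dy":-225,"dz":0,"yaw":0.22}]'; python3 -m inch '[{"grip":0,"dx":0,"dy":0,"dz":25,"yaw":0},{"grip":0,"dx":0,"dy":0,"dz":60,"yaw":0},{"grip":0,"dx":0,"dy":0,"dz":90,"yaw":0},{"grip":0,"dx":0,"dy":0,"dz":100,"yaw":0},{"grip":0,"dx":0,"dy":0,"dz":100,"yaw":0}]'
python3 - <<'E'
from h import *
print(todo([.559,.044,.109]),tips_ahead, Ro.from_quat(read_state()['ee_rot']).as_matrix()[:,0])
for n in('scene','wrist'):
    p=read_camera(n); f=p['frame'][:,:,::-1]
    if n=='scene': f=cv2.resize(f[80:260,230:470],None,fx=3,fy=3,interpolation=cv2.INTER_CUBIC)
    cv2.imwrite(f'pics/{n}2.png',f)
    print(n,{k:[tuple(x) for x in v] for k,v in keys(p).items()})
    if n=='wrist': print(((p['intrinsics']@(p['R']@[.559,.044,.092]+p['t']))))
E
```

```text
clock: 2.7
tool_pos: [0.5589, 0.0444, 0.2484]
ee_rot: [0.996, 0.085, 0.0, -0.001]
wrist_force: [0.3, -1.6, -0.7]
gripper_width: 0.003
clock: 3.2
tool_pos: [0.5573, 0.0404, 0.1473]
ee_rot: [0.997, 0.083, -0.001, -0.0]
wrist_force: [0.1, -0.7, 0.6]
gripper_width: -0.001
[ 2.3 -3.3 38.3] 0.017 [ 0.98610725  0.16609089 -0.00251084]
scene {'green': [(np.int32(70), array([355.2, 176.1]), array([0.5629, 0.0468, 0.092 ]))], 'yellow': [(np.int32(97), array([342.7, 167.3]), array([0.5711, 0.002 , 0.092 ]))], 'blue': [(np.int32(421), array([245.1,  13.7]), array([ 0.3622, -1.1531,  0.092 ])), (np.int32(421), array([302.5,   8.1]), array([ 0.0983, -1.0976,  0.092 ])), (np.int32(451), array([462.5,  55.7]), array([-0.1853, -0.3463,  0.092 ])), (np.int32(84), array([331.1, 158.7]), array([ 0.5784, -0.0433,  0.092 ])), (np.int32(128), array([394.4, 247.1]), array([0.6191, 0.2783, 0.092 ]))]}
wrist {'green': [(np.int32(125), array([585.2,   3.7]), array([ 0.6954, -0.067 ,  0.092 ])), (np.int32(47), array([422.3,  74.6]), array([0.6507, 0.0029, 0.092 ])), (np.int32(3628), array([622.7, 157.1]), array([ 0.6274, -0.1171,  0.092 ])), (np.int32(1668), array([321.3, 220.8]), array([0.5628, 0.0407, 0.092 ]))], 'yellow': [(np.int32(81), array([593.5,  98.7]), array([ 0.6541, -0.0888,  0.092 ])), (np.int32(1882), array([397.3, 222.7]), array([ 0.569 , -0.0033,  0.092 ]))], 'blue': [(np.int32(2491), array([ 91.9, 132.2]), array([0.5928, 0.1712, 0.092 ])), (np.int32(1981), array([473.2, 223.4]), array([ 0.576 , -0.0474,  0.092 ]))]}
[61.63334562 44.26213887  0.19586309]
```

View pics/scene2.png

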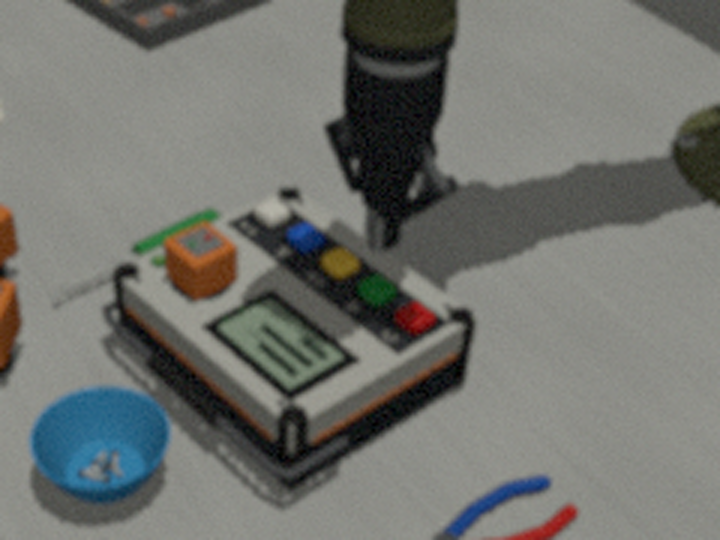

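View pics/wrist2.png

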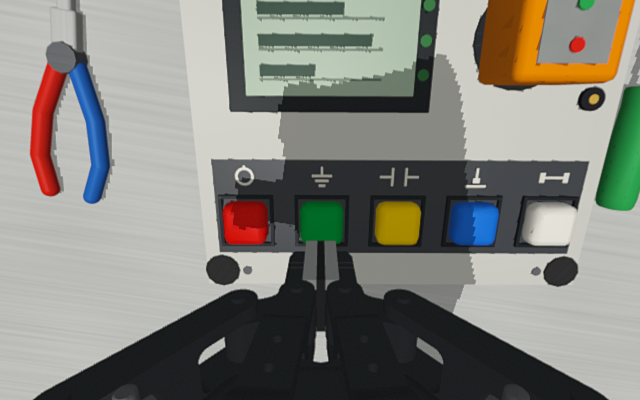

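The pictures show the shut fingertips just in front of and over the green key, at px (321,222) in the wrist view. Yellow is at (397,223) and blue at (473,223), and all three views agree to within about 5 mm. I'll lower onto green.

```bash
python3 -m inch '[{"grip":0,"dx":2,"dy":-2,"dz":10,"yaw":0},{"grip":0,"dx":2,"dy":-2,"dz":22,"yaw":0},{"grip":0,"dx":2,"dy":-2,"dz":30,"yaw":0},{"grip":0,"dx":2,"dy":-2,"dz":34,"yaw":0},{"grip":0,"dx":2,"dy":-2,"dz":34,"yaw":0},{"grip":0,"dx":2,"dy":-2,"dz":34,"yaw":0}]'
python3 - <<'E'
from h import *
print(todo([.560,.043,.109]))
p=read_camera('wrist'); cv2.imwrite('pics/wrist3.png',p['frame'][100:400,150:550,::-1])
E
```

```text
clock: 3.9
tool_pos: [0.5597, 0.0428, 0.1143]
ee_rot: [0.997, 0.083, -0.0, -0.0]
wrist_force: [-0.4, -0.3, -0.7]
gripper_width: -0.002
[ 0.4 -0.2  5.3]
```

View pics/wrist3.png

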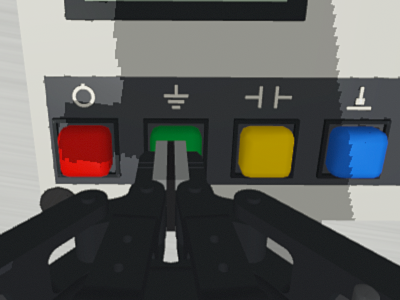

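The tips stand over the green key at crop (171,145), clear of red and yellow. I'll press in small steps.

```bash
for i in 1; do python3 -m inch '[{"grip":0,"dx":0,"dy":0,"dz":3,"yaw":0},{"grip":0,"dx":0,"dy":0,"dz":6,"yaw":0},{"grip":0,"dx":0,"dy":0,"dz":6,"yaw":0}]'; done; python3 -m inch '[{"grip":0,"dx":0,"dy":0,"dz":1,"yaw":0},{"grip":0,"dx":0,"dy":0,"dz":2,"yaw":0},{"grip":0,"dx":0,"dy":0,"dz":2,"yaw":0}]'
```

```text
clock: 4.25
tool_pos: [0.5598, 0.0428, 0.1082]
ee_rot: [0.997, 0.083, 0.0, -0.0]
wrist_force: [0.1, 0.1, 1.0]
gripper_width: -0.001
clock: 4.55
tool_pos: [0.5598, 0.0428, 0.1064]
ee_rot: [0.997, 0.083, 0.0, -0.0]
wrist_force: [-0.0, 0.3, 1.7]
gripper_width: 0.001
```

```bash
python3 -m inch '[{"grip":0,"dx":0,"dy":0,"dz":1,"yaw":0},{"grip":0,"dx":0,"dy":0,"dz":2,"yaw":0},{"grip":0,"dx":0,"dy":0,"dz":2,"yaw":0}]'
python3 - <<'E'
from h import *
print([read_state()['wrist_force'][2]])
p=read_camera('wrist');print(read_state()['wrist_force'][2]);p=read_camera('wrist');print(read_state()['wrist_force'][2],read_state()['tool_pos'])
E
```

```text
clock: 4.85
tool_pos: [0.5598, 0.0428, 0.1043]
ee_rot: [0.997, 0.083, 0.0, -0.0]
wrist_force: [-0.0, -0.2, 2.6]
gripper_width: 0.001
[np.float64(2.6343288215229403)]
2.2939116459704314
3.863121433155717 [0.55977438 0.04277095 0.10440674]
```

```bash
python3 -m inch '[{"grip":0,"dx":0,"dy":0,"dz":1,"yaw":0},{"grip":0,"dx":0,"dy":0,"dz":1,"yaw":0},{"grip":0,"dx":0,"dy":0,"dz":1,"yaw":0}]'
python3 - <<'E'
from h import *
f=[]
for i in range(4):
    p=read_camera('wrist');f.append(read_state()['wrist_force'][2].round(1))
print(f); cv2.imwrite('pics/wrist4.png',p['frame'][100:400,150:550,::-1])
E
```

```text
clock: 5.25
tool_pos: [0.5598, 0.0428, 0.1034]
ee_rot: [0.997, 0.083, 0.0, -0.0]
wrist_force: [0.4, -0.6, 4.3]
gripper_width: 0.001
[np.float64(3.7), np.float64(3.4), np.float64(3.8), np.float64(3.5)]
```

View pics/wrist4.png

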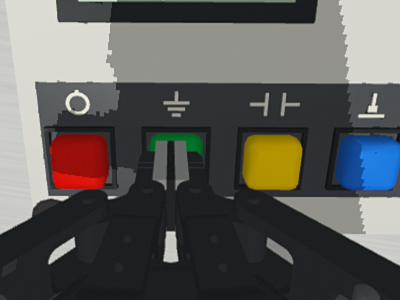

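Force is about 3.6 N and the green key is visibly sunk, about 5 mm, at crop (175,145). Next I'll lift, shift 46 mm to yellow and stop above it.

```bash
python3 -m inch '[{"grip":0,"dx":0,"dy":0,"dz":-12,"yaw":0},{"grip":0,"dx":0,"dy":0,"dz":-25,"yaw":0},{"grip":0,"dx":0,"dy":0,"dz":-25,"yaw":0},{"grip":0,"dx":0,"dy":0,"dz":-25,"yaw":0}]'; python3 -m inch '[{"grip":0,"dx":0,"dy":15,"dz":0,"yaw":0},{"grip":0,"dx":0,"dy":36,"dz":0,"yaw":0},{"grip":0,"dx":0,"dy":46,"dz":0,"yaw":0},{"grip":0,"dx":0,"dy":46,"dz":0,"yaw":0},{"grip":0,"dx":0,"dy":46,"dz":8,"yaw":0},{"grip":0,"dx":0,"dy":46,"dz":14,"yaw":0},{"grip":0,"dx":0,"dy":46,"dz":14,"yaw":0}]'
python3 - <<'E'
from h import *
print(todo([.5675,-.0025,.1034]))
p=read_camera('wrist'); cv2.imwrite('pics/wrist5.png',p['frame'][100:400,150:550,::-1])
E
```

```text
clock: 5.85
tool_pos: [0.5595, 0.0427, 0.1288]
ee_rot: [0.997, 0.083, 0.0, 0.0]
wrist_force: [-0.2, -0.6, 0.5]
gripper_width: -0.002
clock: 6.55
tool_pos: [0.5663, -0.0017, 0.113]
ee_rot: [0.996, 0.084, -0.001, -0.0]
wrist_force: [0.2, 0.2, -0.1]
gripper_width: 0.001
[1.  1.  9.6]
```

View pics/wrist5.png

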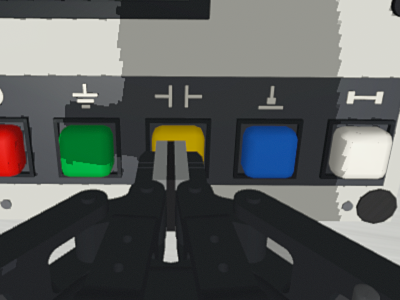

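Green is fully up again and the tips stand over yellow at crop (172,145). The final depth should be about 9.5–10 mm from here.

```bash
python3 -m inch '[{"grip":0,"dx":0,"dy":1,"dz":3,"yaw":0},{"grip":0,"dx":0,"dy":1,"dz":6,"yaw":0},{"grip":0,"dx":0,"dy":1,"dz":8,"yaw":0},{"grip":0,"dx":0,"dy":1,"dz":9,"yaw":0},{"grip":0,"dx":0,"dy":1,"dz":10,"yaw":0},{"grip":0,"dx":0,"dy":1,"dz":10,"yaw":0},{"grip":0,"dx":0,"dy":1,"dz":10,"yaw":0}]'
python3 - <<'E'
from h import *
f=[]
for i in range(4):
    p=read_camera('wrist');f.append(read_state()['wrist_force'][2].round(1))
print(f,read_state()['tool_pos']); cv2.imwrite('pics/wrist6.png',p['frame'][100:400,150:550,::-1])
E
```

```text
clock: 7.3
tool_pos: [0.5676, -0.0034, 0.1045]
ee_rot: [0.997, 0.083, 0.0, -0.0]
wrist_force: [0.4, -0.3, 3.7]
gripper_width: 0.0
[np.float64(3.4), np.float64(2.6), np.float64(3.0), np.float64(3.6)] [ 0.56758376 -0.00340441  0.10446248]
```

```bash
python3 -m inch '[{"grip":0,"dx":0,"dy":0,"dz":1,"yaw":0},{"grip":0,"dx":0,"dy":0,"dz":1,"yaw":0},{"grip":0,"dx":0,"dy":0,"dz":1,"yaw":0}]'; python3 -c "
from h import *
print([(read_camera('wrist'),read_state()['wrist_force'][2].round(1))[1] for i in range(4)])"
python3 -m inch '[{"grip":0,"dx":0,"dy":0,"dz":-12,"yaw":0},{"grip":0,"dx":0,"dy":0,"dz":-25,"yaw":0},{"grip":0,"dx":0,"dy":0,"dz":-25,"yaw":0},{"grip":0,"dx":0,"dy":0,"dz":-25,"yaw":0}]'; python3 -m inch '[{"grip":0,"dx":0,"dy":15,"dz":0,"yaw":0},{"grip":0,"dx":0,"dy":36,"dz":0,"yaw":0},{"grip":0,"dx":0,"dy":46,"dz":0,"yaw":0},{"grip":0,"dx":0,"dy":46,"dz":0,"yaw":0},{"grip":0,"dx":0,"dy":46,"dz":8,"yaw":0},{"grip":0,"dx":0,"dy":46,"dz":14,"yaw":0},{"grip":0,"dx":0,"dy":46,"dz":14,"yaw":0}]'
python3 - <<'E'
from h import *
print(todo([.575,-.047,.1034]))
p=read_camera('wrist'); cv2.imwrite('pics/wrist7.png',p['frame'][100:400,150:550,::-1])
E
```

```text
clock: 7.8
tool_pos: [0.5676, -0.0034, 0.1033]
ee_rot: [0.997, 0.083, 0.0, -0.0]
wrist_force: [0.9, 2.4, 3.7]
gripper_width: -0.001
[np.float64(4.1), np.float64(4.6), np.float64(3.8), np.float64(3.6)]
clock: 8.4
tool_pos: [0.5674, -0.004, 0.1288]
ee_rot: [0.997, 0.083, 0.0, 0.0]
wrist_force: [-0.8, -0.3, -0.2]
gripper_width: 0.002
clock: 9.1
tool_pos: [0.5742, -0.0479, 0.113]
ee_rot: [0.996, 0.084, -0.001, -0.0]
wrist_force: [-0.6, 0.9, 0.0]
gripper_width: 0.002
[ 1.  -0.8  9.6]
```

View pics/wrist7.png

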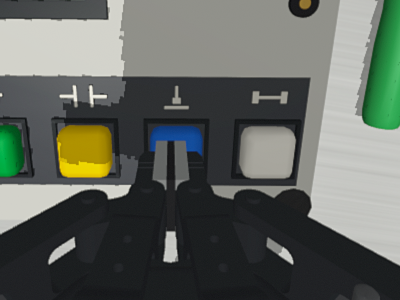

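Yellow is up again and the tips are over blue at crop (172,145). I'll press blue to the same depth, then retreat up.

```bash
python3 -m inch '[{"grip":0,"dx":0,"dy":0,"dz":3,"yaw":0},{"grip":0,"dx":0,"dy":0,"dz":6,"yaw":0},{"grip":0,"dx":0,"dy":0,"dz":8,"yaw":0},{"grip":0,"dx":0,"dy":0,"dz":10,"yaw":0},{"grip":0,"dx":0,"dy":0,"dz":11,"yaw":0},{"grip":0,"dx":0,"dy":0,"dz":11,"yaw":0},{"grip":0,"dx":0,"dy":0,"dz":11,"yaw":0}]'
python3 - <<'E'
from h import *
f=[]
for i in range(4):
    p=read_camera('wrist');f.append(read_state()['wrist_force'][2].round(1))
print(f,read_state()['tool_pos']); cv2.imwrite('pics/wrist8.png',p['frame'][100:400,150:550,::-1])
E
```

```text
clock: 9.85
tool_pos: [0.5752, -0.0486, 0.1035]
ee_rot: [0.997, 0.083, 0.0, -0.0]
wrist_force: [-0.6, 1.7, 4.0]
gripper_width: -0.002
[np.float64(3.6), np.float64(3.5), np.float64(3.4), np.float64(4.1)] [ 0.5752189  -0.04862579  0.10346271]
```

View pics/wrist8.png

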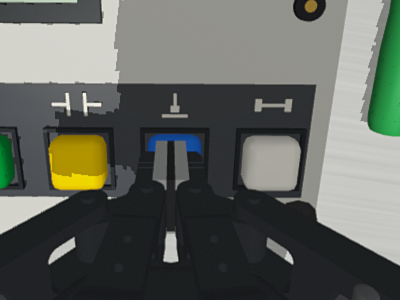

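Blue is down at about 3.7 N, with yellow and white up. I'll retreat and check from above.

```bash
python3 -m inch '[{"grip":0,"dx":0,"dy":0,"dz":-12,"yaw":0},{"grip":0,"dx":0,"dy":0,"dz":-35,"yaw":0},{"grip":0,"dx":0,"dy":0,"dz":-70,"yaw":0},{"grip":0,"dx":0,"dy":0,"dz":-105,"yaw":0},{"grip":0,"dx":0,"dy":0,"dz":-135,"yaw":0},{"grip":0,"dx":-20,"dy":0,"dz":-140,"yaw":0},{"grip":0,"dx":-30,"dy":0,"dz":-140,"yaw":0},{"grip":0,"dx":-30,"dy":0,"dz":-140,"yaw":0}]'
python3 - <<'E'
from h import *
for n in('scene','wrist'):
    p=read_camera(n); cv2.imwrite(f'pics/{n}9.png',p['frame'][:,:,::-1])
    for k,v in keys(p).items(): print(n,k,[(x[1],x[2]) for x in v])
    if n=='scene':
        for l in('adapter','pliers','screwdriver','bowl'): print(l,[d['position'] for d in look_for(l,p)][:3])
E
```

```text
clock: 10.85
tool_pos: [0.5438, -0.055, 0.2433]
ee_rot: [0.997, 0.083, -0.001, 0.001]
wrist_force: [0.0, -0.3, -0.4]
gripper_width: 0.001
scene green [(array([355.1, 176.1]), array([0.5632, 0.0466, 0.092 ]))]
scene yellow [(array([342.7, 167.4]), array([0.5714, 0.002 , 0.092 ]))]
scene blue [(array([245.6,  11.8]), array([ 0.3507, -1.1753,  0.092 ])), (array([292.6,  10. ]), array([ 0.1508, -1.0963,  0.092 ])), (array([462.5,  55.8]), array([-0.1848, -0.3455,  0.092 ])), (array([331.3, 158.7]), array([ 0.578 , -0.0429,  0.092 ])), (array([394.8, 246.9]), array([0.6182, 0.2782, 0.092 ]))]
adapter [[0.6836, -0.0322, 0.1154], [0.8161, -0.233, 0.0608]]
pliers [[0.5939, 0.2441, 0.0136]]
screwdriver [[0.6638, -0.1886, 0.0257]]
bowl [[0.8089, 0.0199, 0.0182]]
wrist green [(array([397.3,   3.4]), array([ 0.6923, -0.0867,  0.092 ])), (array([467.3, 106.4]), array([ 0.6302, -0.1589,  0.092 ])), (array([213.7, 151.6]), array([0.5602, 0.0384, 0.092 ]))]
wrist yellow [(array([268.3, 151.9]), array([ 0.5674, -0.0063,  0.092 ]))]
wrist blue [(array([396.1,  30.4]), array([ 0.6746, -0.09  ,  0.092 ])), (array([58.6, 96.1]), array([0.584 , 0.1628, 0.092 ])), (array([322.2, 151.8]), array([ 0.5749, -0.0505,  0.092 ]))]
```

View pics/wrist9.png

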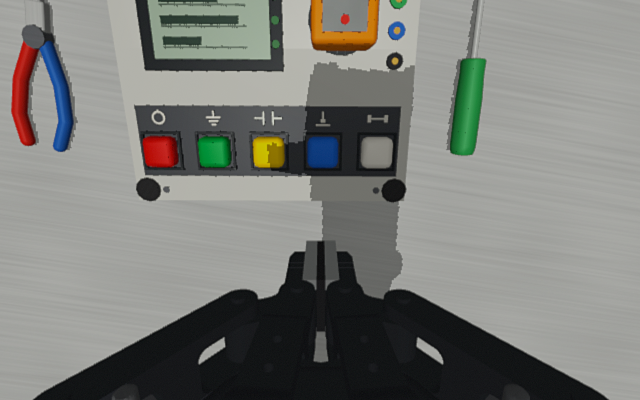

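All five keys are up, from red (160,152) to white (376,152). Nothing has moved, the adapter is seated, and the arm is clear, so I'll hand in.

```bash
python3 -c "
from workcell import *
print(hand_in())"
```

```text
the job is handed in; nothing more can be done
None
```

I pressed green, yellow and blue in that order with the shut fingertips and handed the job in, with the arm clear, at about 11 s on the robot's clock. No verdict is reported.

- **Presses:** each key settled at about 3.6 to 4 N, roughly 5 mm down. The depth is my estimate from the wrist force and fingertip height, because the key joints can't be read. The highest single reading was 4.6 N, well under the 25 N limit.
- **Keys up between presses:** the wrist pictures showed green up before I pressed yellow, and yellow up before I pressed blue. Red and white were not touched.
- **Final check:** all five keys looked up. The key positions in the scene camera were within about 1 mm of the start. The adapter, pliers, screwdriver and bowl were within about 4 mm, which is the detector's own noise.
- **Disagreements:** absolute key positions differed by about 5 to 6 mm between the top, scene and wrist cameras. I used averages and confirmed each key in the wrist picture before pressing.
- **Refused call:** one early move was refused because its rows lacked some keys. Nothing moved, and I sent it again with all of them.

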